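# Level the setup plate on the welding bench

## Task

Level the perforated steel setup plate before the next frame is tacked up on it: turn its two wing-topped foot screws as needed until the bubble in each of its two tube vials rests between the two black marks, then let go.

Things in the scene. Friction and masses are not known exactly. Their poses are not given: they have to be found in the camera images.
- left_bubble (a joint): Bubble (16 mm long, pale) in the green vial along the plate edge from the ball foot to the left screw. Metres from centre: + towards the left screw, - towards the ball foot; between the marks within 0.010. It floats to the high end: the left screw turned clockwise from above lifts its corner (by a hair) and moves the bubble +0.020 per radian, anticlockwise -0.020. The right screw does not move it.
- right_bubble (a joint): The same for the right screw: pale 16 mm bubble in the green vial along the plate edge from the ball foot to the right screw, metres from centre, + towards the right screw; between the marks within 0.010. The right screw turned clockwise from above moves it +0.020 per radian, anticlockwise -0.020; the left screw does not move it.
- left_screw_wing (a point): Centre of the dark steel wing bar on the left foot screw (seen from the robot): bar 56 mm long, 12 thick, 26 high, about 105 mm above bench; x along the bar, y across its thickness, z up the screw axis. Below the bar, 30 mm of 14 mm shank down to the plate (260 mm square, ball foot at its far corner). Friction 0.15 N m; stays where left; needs up to 1.3 rad; stops 1.6 rad either side of level.
- right_screw_wing (a point): The same on the right foot screw, 283 mm from the left one: centre of its wing bar, bar 56 mm long, 12 thick, 26 high, about 105 mm above bench. x along the bar, y across its thickness, z up the screw axis. Same shank, friction and travel. It may need turning either way, by up to 1.3 rad, or hardly at all. (The round black knob at the plate's near corner does no levelling.)

How it is judged (in metres and radians):
At the end, for the whole second after the job is handed in: Each bubble's centre lies within 10 mm of its vial's centre, so that it is between the marks, and both are at rest (value of joint left_bubble between -0.01 and 0.01 m and velocity of joint left_bubble between -0.005 and 0.005 m/s and value of joint right_bubble between -0.01 and 0.01 m and velocity of joint right_bubble between -0.005 and 0.005 m/s); the robot touches nothing.
It also fails if it takes over 45 s, if anything falls off the work surface, if the arm or the gripper's body presses on something with over 40 N, if the wrist force passes 120 N, or if a joint passes its speed limit or range.

## Robot

A 6-joint arm with a two-finger parallel gripper is mounted at the origin on the work surface. World frame = base frame: x ahead of the robot, y to its left, z up, the work surface at z = 0. Lengths are in m, angles in degrees, forces in N, time in s.
With the tool pointing down it reaches from about 0.3 to 0.75 m from the base axis. Payload 8.5 kg.
Tool frame: the origin (TCP) lies midway between the tips of the shut fingers; the grasp point (between the pads) lies env.tcp_to_grasp behind it (env.tcp_to_grasp is the distance from the TCP to the grasp point, in m); z points along the fingers, y is the line along which they close (so a half turn about z gives the same grasp; the last joint's range is limited). The gripper opens to 85 mm and grips with 20 to 120 N. Pads are 22 mm wide; open, the fingers measure 114 mm over their backs; the gripper's body (76 mm by 85 mm) begins 54 mm behind the grasp point. The pads swing forward as they close: fully open they stand 13 mm farther back than shut.
Start: joints at [57.164, 21.807, 74.336, -0, 83.858, -12.336], TCP at [0.193, 0.515, 0.231] pointing down, gripper open.
Joint ranges: [-178.18, 178.18], [-50.72, 133.34], [12.68, 142.11], [-81.47, 261.47], [9.98, 163.14], [-165.26, 165.26]. Speed limits (degrees/s): [136.94, 136.94, 180, 180, 180, 180].

## Interface

Orientations are given as a 3x3 rotation matrix whose columns are the frame's x, y, z axes.
In Python, from rig import observe, optics, job, env gives the robot as it stands. The module is installed in compiled form; this text tells all that it offers.
- The arm moves only by the shell command python3 -m jog 'ROWS' [FORCE]. ROWS is JSON, a list of rows, each a list of 7 numbers: the turn, a rotation vector about the tool's x, y, z in rad, then the shift along the tool's x, y, z in m, then the opening in per cent of the stroke, from 0 (shut) to 100 (fully open). A call has 1 to 10 rows; each row shifts and turns the commanded pose from where the row before left it, along the tool's axes as they then stand; what a row does not reach is not made up. A row lasts 1/8 s, in which the tool goes at most 62.5 mm and 10.7 degrees, less where a joint would pass 70% of its speed; a pose out of reach is approached as far as the arm can. A call is refused whole if a number of a shift passes 0.0625 or a number of a turn 0.188, either way. A call with a gripper value outside its range is refused whole. The fingers move at their own pace and stop on an object; FORCE is the grip in N (left out, the last holds). Time passes only in rows, so rows that do not move let the fingers close. It gives the time, the measured TCP pose, the force, the opening and the grip force at its end, in the units of the state.
- observe(): the state, without advancing time (a new reading comes with each control period).
- optics.get_image(name): name is "scene" or "top"; returns a dict with "pixels" (480x640x3 uint8, red, green, blue), "mtx" (3x3 intrinsics, pixels), "dist_coeffs" ([k1, k2, p1, p2, k3] as OpenCV has them; the pictures are not rectified), "rvec" (rotation vector, rad) and "tvec" (3), from world to camera coordinates, as OpenCV has them. Camera axes: x right, y down, z forward; pixel columns grow to the right and rows downward; lengths in m; the calibration is good to about 2 mm. A picture is of the moment at which its call begins. There is no depth.
- job.close_job(): hands the job in; it is judged then, once.
The state is a dict: "time_s": time; "q": joint angles; "qvel": joint speeds; "joint_efforts": joint torques, N m; "position": TCP position; "tool_rot": TCP orientation; "ft_force": force on the tool from outside, world axes, zero at the start; "wrist_torque": the same for the moment, N m; "grip_width": finger opening in m; "gripper_force": force on a finger pad.
Only numpy, scipy, OpenCV 4.12 (cv2) and the standard library are available. Lean on these libraries where they do the work, as an engineer would, in place of code of your own. Each camera call takes 0.05 s, during which the arm holds its last target. There are 200 camera calls.

## Working session

There is one attempt and no reset: what is moved stays moved. The work goes in short steps, Python scripts to look and compute and a shell command to move; the robot and the scene stay as the last step left them, time stands still between calls to the robot, and variables do not carry over. Pictures are saved under pics/ and viewed, at most 10 in all, crops included, and the job is handed in when it is done.

```bash
mkdir -p pics
python3 - <<'E'
from rig import observe, optics, env
import cv2
s=observe();print(s['time_s'],s['position'],s['tool_rot'],s['grip_width'],env.tcp_to_grasp)
for n in('scene','top'):
    im=optics.get_image(n);cv2.imwrite(f'pics/{n}0.png',im['pixels'][:,:,::-1]);print(n,im['rvec'],im['tvec'],im['mtx'],im['dist_coeffs'])
E
```

```text
0.0 [0.19244271 0.51490267 0.23067712] [[-9.36662583e-01  3.50232125e-01 -8.14701943e-04]
 [ 3.50232944e-01  9.36661701e-01 -1.32020775e-03]
 [ 3.00720943e-04 -1.52192466e-03 -9.99998797e-01]] 0.08517552902084578 0.0187
scene [ 2.21011963  1.39559288 -0.40662044] [-0.24446511 -0.30443429  0.99586345] [[460.15991905   0.         320.32218702]
 [  0.         460.15991905 239.65632095]
 [  0.           0.           1.        ]] [-0.056376  0.        0.        0.        0.      ]
top [ 2.10788978 -2.13881659  0.17389095] [0.04385284 0.53478974 0.84880603] [[609.04763239   0.         318.06696544]
 [  0.         609.04763239 237.65066568]
 [  0.           0.           1.        ]] [-0.03757298  0.          0.          0.          0.        ]
```

View pics/scene0.png

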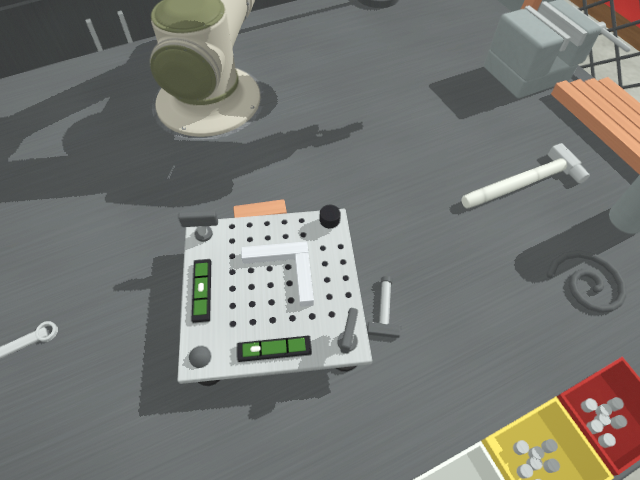

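View pics/top0.png

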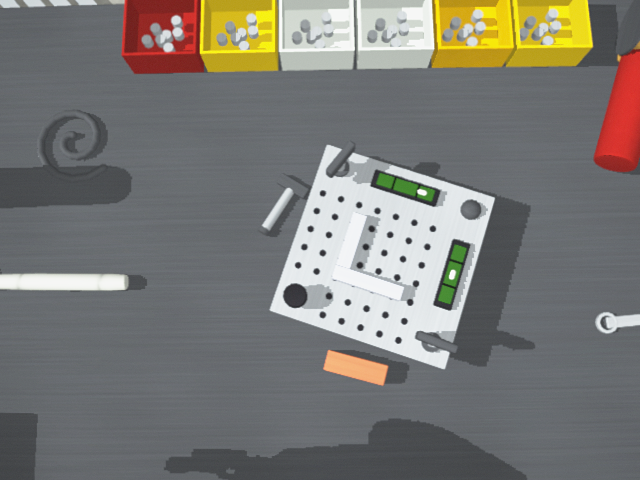

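The views show the left screw wing at top px (341,159) and the right one at (436,342). The left bubble (422,193) sits towards the ball foot, and the right one (452,274) is about central. Next I'll zoom in and measure.

```bash
cat > h.py <<'E'
import numpy as np, cv2
from rig import optics
def rays(im,px):
    R=cv2.Rodrigues(np.array(im['rvec'],float))[0];t=np.array(im['tvec'],float).ravel()
    u=cv2.undistortPoints(np.array(px,float).reshape(-1,1,2),im['mtx'],im['dist_coeffs']).reshape(-1,2)
    return -R.T@t,np.c_[u,np.ones(len(u))]@R
def onplane(im,px,z):
    c,d=rays(im,px);return c+d*((z-c[2])/d[:,2])[:,None]
def bubbles(im):
    """green parts & pale blobs within, top view; returns bubble offset along vial"""
    p=im['pixels'];h=cv2.cvtColor(p,cv2.COLOR_RGB2HSV)
    g=cv2.inRange(h,(45,90,40),(80,255,255))
    m=cv2.morphologyEx(g,cv2.MORPH_CLOSE,np.ones((9,9)))
    n,l,st,c=cv2.connectedComponentsWithStats(m);out=[]
    for i in range(1,n):
        if st[i,4]<300: continue
        box=cv2.minAreaRect(np.argwhere(l==i)[:,::-1].astype(np.float32))
        pale=(l==i)&(p.min(2)>130)
        ys,xs=np.nonzero(pale)
        out.append((np.array(box[0]),box[1],np.array([xs.mean(),ys.mean()]) if len(xs) else None,len(xs)))
    return out
E
python3 - <<'E'
from h import *
im=optics.get_image('top');s=optics.get_image('scene')
a=im['pixels'];b=s['pixels']
z=lambda q,x,y:cv2.resize(q[y:y+50,x:x+66],(396,300),interpolation=cv2.INTER_CUBIC)
t=np.vstack([np.hstack([z(a,310,135),z(a,405,318)]),np.hstack([z(b,335,305),z(b,170,200)])])
cv2.imwrite('pics/z.png',t[:,:,::-1])
for I in(im,s):
    for c,sz,bb,n in bubbles(I):
        w=onplane(I,[c]+([bb] if bb is not None else []),.075);print(c,sz,bb,n,w.round(4).tolist())
E
```

```text
[405.10693359 186.8067627 ] (58.821502685546875, 12.734552383422852) [421.64814815 191.83333333] 54 [[0.6031, -0.0911, 0.075], [0.5953, -0.1147, 0.075]]
[452.05505371 273.81652832] (13.6011323928833, 58.81053161621094) [451.89090909 274.34545455] 55 [[0.4757, -0.1524, 0.075], [0.475, -0.1521, 0.075]]
[200.49865723 288.0369873 ] (13.139139175415039, 52.44552230834961) [200.46938776 286.7755102 ] 49 [[0.4789, -0.151, 0.075], [0.4769, -0.1504, 0.075]]
[273.33172607 346.81686401] (13.433002471923828, 63.383872985839844) [254.81132075 348.39622642] 53 [[0.6052, -0.0897, 0.075], [0.5967, -0.1129, 0.075]]
```

View pics/z.png

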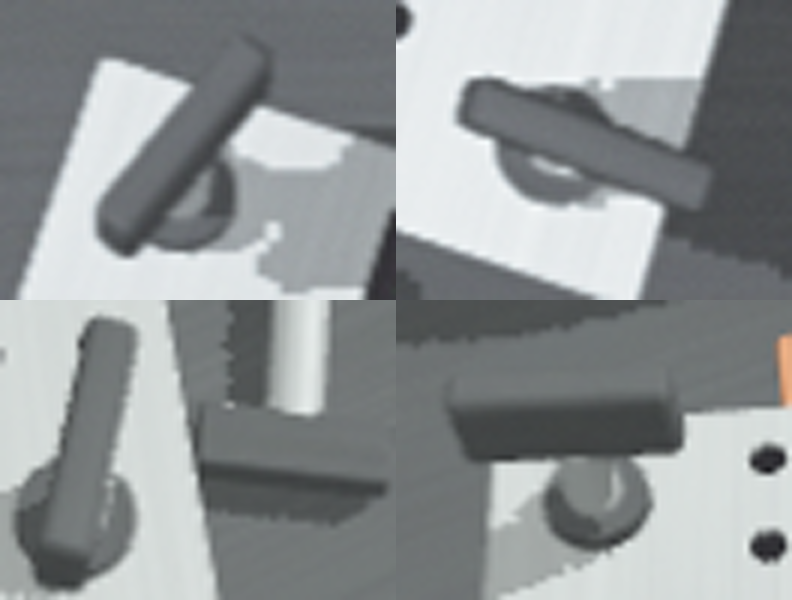

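Zoom: the left wing's top ends are at about (352,143) and (329,173) in the top view, and (353,309) and (346,346) in the scene view. The left bubble is at -25 mm, so the left screw needs about 1.24 rad clockwise. The right bubble is about 1 mm off centre, so that screw stays as it is.

Run:
```python
from h import *
from rig import observe
im=optics.get_image('top');s=optics.get_image('scene')
for I,p in((im,[(352,143),(329,173)]),(s,[(353.3,308.7),(346.3,345.8)])):
    w=onplane(I,p,.118);d=w[0]-w[1];print(w.round(4).tolist(),w.mean(0).round(4),np.linalg.norm(d),np.degrees(np.arctan2(d[1],d[0])),rays(I,p)[0])
o=observe();R=np.array(o['tool_rot']);print(R.T@(np.array([0,0,0])-o['position']),np.degrees(np.arctan2(R[1,1],R[0,1])), np.degrees(np.arctan2(R[1,0],R[0,0])))
# screws/vials geometry: plate edges
lc,rc=np.array([.6042,-.0904]),np.array([.4773,-.1517]);print(onplane(im,[(471,209)],.07))
```

```text
[[0.656, -0.0138, 0.118], [0.6132, 0.0189, 0.118]] [0.6346 0.0026 0.118 ] 0.05385811403022629 -37.452721421258794 [0.37817343 0.02574733 0.92990147]
[[0.618, 0.021, 0.118], [0.6589, -0.0104, 0.118]] [0.6385 0.0053 0.118 ] 0.05156863089508366 142.47067288173196 [ 0.82617031 -0.13246197  0.6663962 ]
[-4.79632602e-05 -5.49803175e-01  2.31378246e-01] 69.4996075125274 159.49960480040264
[[ 0.5699085  -0.18569739  0.07      ]]
```

```bash
python3 -m jog '[[0,0,0,-0.04,-0.0215,0,60],[0,0,0,-0.04,-0.0215,0,60],[0,0,0,-0.04,-0.0215,0,60],[0,0,0,-0.04,-0.0215,0,60],[0,0,0,-0.04,-0.0215,0,60],[0,0,0,-0.04,-0.0215,0,60],[0,0,0,-0.04,-0.0215,0,60],[0,0,0,-0.04,-0.0215,0,60],[0,0,0,-0.04,-0.0215,0,60],[0,0,0,-0.04,-0.0215,0,60]]' 40
python3 -m jog '[[0,0,0,-0.04,-0.0215,0,60],[0,0,0,-0.04,-0.0215,0,60],[0,0,0,-0.04,-0.0215,0.01,60],[0,0,0,-0.04,-0.022,0.01,60],[0,0,0,-0.035,-0.022,0.01,60],[0,0,0.15,0,0,0.01,60],[0,0,0.147,0,0,0.01,60],[0,0,0,0,0,0,60],[0,0,0,0,0,0,60]]'
python3 - <<'E'
from h import *
from rig import observe
o=observe();R=np.array(o['tool_rot']);print(o['time_s'],o['q'],'to wing in tool:',R.T@(np.array([.6365,.004,.088])-o['position']),np.degrees(np.arctan2(R[1,1],R[0,1])))
s=optics.get_image('scene')['pixels'][200:400,220:460];cv2.imwrite('pics/a.png',cv2.resize(s,None,fx=3,fy=3)[:,:,::-1])
E
```

```text
time_s: 1.55
position: [0.4928, 0.1724, 0.2313]
tool_rot: [[-0.937, 0.35, 0.0], [0.35, 0.937, 0.0], [-0.0, 0.0, -1.0]]
ft_force: [0.1, 1.3, -0.3]
grip_width: 0.0515
gripper_force: 0.0
time_s: 2.68
position: [0.6368, 0.0038, 0.1818]
tool_rot: [[-0.795, 0.607, 0.001], [0.607, 0.795, -0.0], [-0.001, 0.0, -1.0]]
ft_force: [0.2, 0.5, -0.2]
grip_width: 0.0511
gripper_force: 0.0
2.675 [-1.02886188e+01  3.25969465e+01  6.41205879e+01 -1.92719469e-03
  8.32498999e+01 -6.29404339e+01] to wing in tool: [ 3.63688625e-04 -3.91002371e-05  9.37688513e-02] 52.65204454009496
```

View pics/a.png

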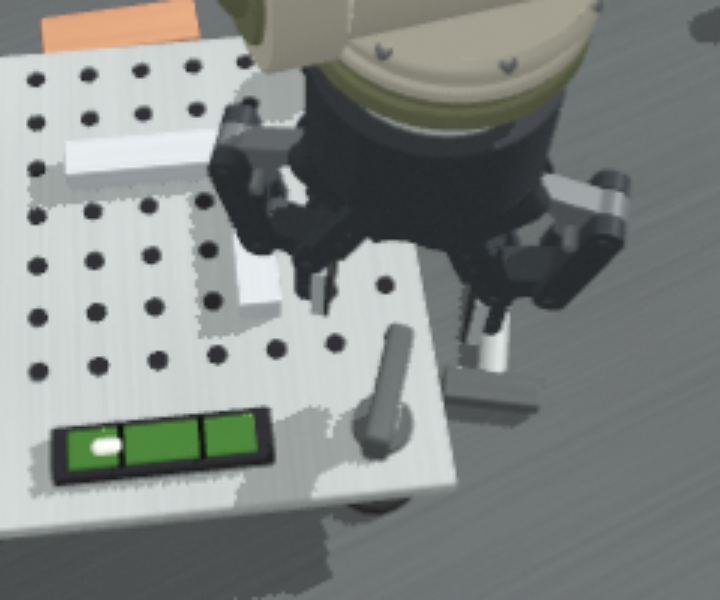

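The scene view shows the open fingers straddling the left wing (crop about (390,390)), with nothing in the way. Descending and closing.

```bash
python3 -m jog '[[0,0,0,0,0,0.02,60],[0,0,0,0,0,0.02,60],[0,0,0,0,0,0.02,60],[0,0,0,0,0,0.017,60],[0,0,0,0,0,0.017,60],[0,0,0,0,0,0,60]]' 40
python3 -m jog '[[0,0,0,0,0,0,40],[0,0,0,0,0,0,20],[0,0,0,0,0,0,0],[0,0,0,0,0,0,0],[0,0,0,0,0,0,0],[0,0,0,0,0,0,0]]' 40
```

```text
time_s: 3.48
position: [0.6362, 0.0039, 0.0863]
tool_rot: [[-0.794, 0.608, -0.002], [0.608, 0.794, 0.0], [0.002, -0.001, -1.0]]
ft_force: [-0.2, -0.7, 0.8]
grip_width: 0.0512
gripper_force: 0.0
time_s: 4.22
position: [0.6378, 0.0047, 0.0883]
tool_rot: [[-0.793, 0.609, 0.004], [0.609, 0.793, 0.001], [-0.002, 0.003, -1.0]]
ft_force: [3.4, 5.1, 0.9]
grip_width: 0.0116
gripper_force: 38.8
```

```bash
python3 -m jog '[[0,0,0,0,0.0018,0,0],[0,0,0.1,0,0,0,0],[0,0,0.1,0,0,0,0],[0,0,0.1,0,0,0,0],[0,0,0.1,0,0,0,0],[0,0,0,0,0,0,0],[0,0,0,0,0,0,0]]' 60
python3 - <<'E'
from h import *
from rig import observe
o=observe();print(o['wrist_torque'],o['ft_force'])
for n in('top','scene'):
    I=optics.get_image(n)
    for c,sz,bb,k in bubbles(I):print(n,c,sz,bb,k,None if bb is None else onplane(I,[bb],.075).round(4).tolist())
E
```

```text
time_s: 5.1
position: [0.6381, 0.005, 0.0883]
tool_rot: [[-0.494, 0.869, 0.001], [0.869, 0.494, -0.001], [-0.001, 0.001, -1.0]]
ft_force: [-1.1, -0.3, 5.4]
grip_width: 0.0111
gripper_force: 59.9
[-0.0373243   0.20639219 -0.19350627] [-1.1416219  -0.26014657  5.36426754]
top [413.82839966 189.54606628] (40.93995666503906, 12.538203239440918) [416.74418605 190.30232558] 43 [[0.5977, -0.1077, 0.075]]
top [452.012146   273.80599976] (13.579045295715332, 58.790592193603516) [451.89090909 274.34545455] 55 [[0.475, -0.1521, 0.075]]
scene [200.49853516 288.03839111] (13.14412784576416, 52.46121597290039) [200.41666667 286.85416667] 48 [[0.477, -0.1505, 0.075]]
scene [273.10397339 347.03961182] (13.233994483947754, 63.48337173461914) [260.64583333 347.89583333] 48 [[0.5994, -0.1056, 0.075]]
```

```bash
python3 -m jog '[[0,0,0.1,0,0,0,0],[0,0,0.1,0,0,0,0],[0,0,0.1,0,0,0,0],[0,0,0.1,0,0,0,0],[0,0,0.1,0,0,0,0],[0,0,0.1,0,0,0,0],[0,0,0.1,0,0,0,0],[0,0,0.14,0,0,0,0],[0,0,0,0,0,0,0],[0,0,0,0,0,0,0]]' 60
python3 - <<'E'
from h import *
from rig import observe
o=observe();print(o['wrist_torque'],o['ft_force'])
for n in('top','scene'):
    I=optics.get_image(n)
    for c,sz,bb,k in bubbles(I):print(n,c,sz,bb,k,None if bb is None else onplane(I,[bb],.075).round(4).tolist())
E
```

```text
time_s: 6.45
position: [0.6388, 0.005, 0.0883]
tool_rot: [[0.315, 0.949, 0.003], [0.949, -0.315, -0.0], [0.001, 0.003, -1.0]]
ft_force: [4.1, -0.0, 4.4]
grip_width: 0.0104
gripper_force: 59.7
[ 0.10931024 -0.45714421 -0.1704395 ] [ 4.06538179 -0.01618303  4.42071003]
top [413.72610474 189.50376892] (40.75923156738281, 12.647923469543457) [405.47916667 186.41666667] 48 [[0.6037, -0.0917, 0.075]]
top [452.05505371 273.81652832] (13.601133346557617, 58.81053924560547) [451.89090909 274.34545455] 55 [[0.475, -0.1521, 0.075]]
scene [200.49865723 288.0369873 ] (13.139139175415039, 52.44552230834961) [200.41666667 286.85416667] 48 [[0.477, -0.1505, 0.075]]
scene [273.18817139 346.88122559] (13.532506942749023, 63.085357666015625) [273.6 346.7] 50 [[0.6052, -0.0893, 0.075]]
```

Left bubble is at centre (0.5 mm or less off). Releasing and retreating straight up.

```bash
python3 -m jog '[[0,0,0,0,0,0,30],[0,0,0,0,0,0,60],[0,0,0,0,0,0,60],[0,0,0,0,0,-0.02,60],[0,0,0,0,0,-0.04,60],[0,0,0,0,0,-0.04,60],[0,0,0,0,0,-0.04,60],[0,0,0,0,0,0,60],[0,0,0,0,0,0,60],[0,0,0,0,0,0,60]]'
python3 - <<'E'
from h import *
for n in('top','scene'):
    I=optics.get_image(n)
    for c,sz,bb,k in bubbles(I):print(n,c,sz,bb,k,None if bb is None else onplane(I,[c,bb],.075).round(4).tolist())
cv2.imwrite('pics/e.png',I['pixels'][:,:,::-1])
E
```

```text
time_s: 7.8
position: [0.6373, 0.0052, 0.2259]
tool_rot: [[0.318, 0.948, -0.003], [0.948, -0.318, 0.0], [-0.0, -0.003, -1.0]]
ft_force: [-0.0, 0.4, 0.0]
grip_width: 0.0512
gripper_force: 0.0
top [417.58309937 190.73678589] (33.07426071166992, 12.697705268859863) [406.36363636 186.86363636] 44 [[0.597, -0.1089, 0.075], [0.603, -0.0929, 0.075]]
top [452.05508423 273.81652832] (13.601133346557617, 58.81053161621094) [451.89090909 274.34545455] 55 [[0.4757, -0.1524, 0.075], [0.475, -0.1521, 0.075]]
scene [200.49853516 288.03839111] (13.14412784576416, 52.46121597290039) [200.46938776 286.7755102 ] 49 [[0.4789, -0.151, 0.075], [0.4769, -0.1504, 0.075]]
scene [273.34945679 346.91912842] (13.462892532348633, 63.379878997802734) [273.35714286 346.46428571] 56 [[0.6054, -0.0897, 0.075], [0.6048, -0.0895, 0.075]]
```

View pics/e.png

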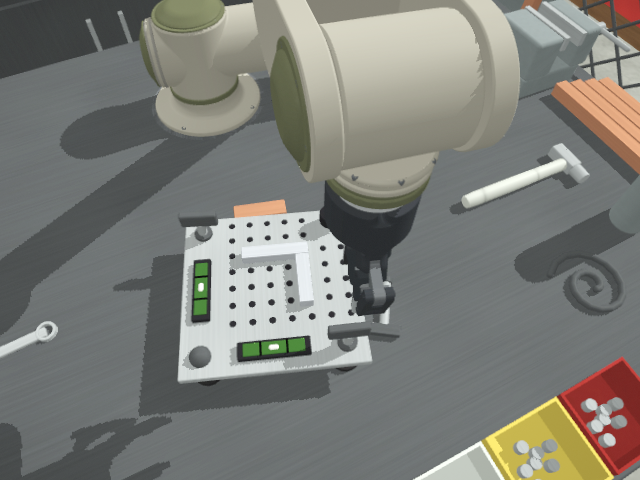

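Both bubbles are central, at (273,346) and (200,287), and the gripper is clear of the wing.

```bash
python3 -c "from rig import job;print(job.close_job())"
```

```text
the job is handed in; nothing more can be done
None
```

The plate is level and the job is handed in: I turned the left screw about 1.24 rad clockwise and left the right one alone; by the cameras, both bubbles sit within about 2 mm of centre and the gripper is clear.

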